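Lock the empty pump dispenser's press lever down

ROBOT

A 7-joint arm with a two-finger parallel gripper is mounted at the origin on the work surface. World frame = base frame: x ahead of the robot, y to its left, z up, the work surface at z = 0. Lengths are in m, angles in rad, forces in N, time in s.
With the tool pointing down it reaches from about 0.4 to 0.875 m from the base axis. Payload 6.5 kg.
Tool frame: the origin (TCP) lies at the very end of the fingers, on their centre line; the grasp point (between the pads) lies bot.grip_point_offset behind it (bot.grip_point_offset is the distance from the TCP to the grasp point, in m); z points along the fingers, y is the line along which they close (so a half turn about z gives the same grasp; the last joint's range is limited). The gripper opens to 85 mm and grips with 20 to 120 N. Pads are 22 mm wide; open, the fingers measure 114 mm over their backs; the gripper's body (76 mm by 85 mm) begins 54 mm behind the grasp point. The pads swing forward as they close: fully open they stand 13 mm farther back than shut.
Start: joints at [-1.294, 0.536, -0.004, 1.538, 0.003, 1.067, -0.071], TCP at [0.218, 0.612, 0.231] pointing down, gripper open.
Joint ranges: [-2.7, 2.7], [-0.37, 2.16], [-1.27, 1.26], [0.24, 2.4], [-1.31, 4.45], [0.19, 1.91], [-2.76, 2.76]. Speed limits (rad/s): [2.39, 2.39, 3.14, 3.14, 3.14, 3.14, 3.14].

INTERFACE

Orientations are given as a rotation vector (axis times angle).
In Python, from cell import bot gives the robot as it stands.
- The arm moves only by the shell command python3 -m creep 'ROWS' [OPENING] [FORCE]. ROWS is JSON, a list of rows, each a list of 4 numbers: the shift along the tool's x, y, z in units of 300 mm (1.0 is 300 mm), then the turn about the tool's z in units of 2 rad (1.0 is 2 rad). In form: [[x, y, z, turn], ...]. A call has exactly 5 rows; each row is the pose to reach, as a shift and turn from the pose commanded when the call began, along the tool's axes at that moment; what a row does not reach only later rows make up. A row lasts 1/8 s, in which the tool goes at most 62.5 mm and 10.7 degrees, less where a joint would pass 70% of its speed; a pose out of reach is approached as far as the arm can. A call with a number of a shift or a turn outside -1 to 1 is refused whole. A call with a gripper value outside its range is refused whole. OPENING is the gripper's target within -1 to 1 (fully open at 1, half-way at 0, shut at -1), set as the call begins (- or left out, the last holds). The fingers move at their own pace and stop on an object; FORCE is the grip in N (left out, the last holds). Time passes only in rows, so rows that repeat a pose let the fingers close, or fill a call up. It gives the time, the measured TCP pose, the force, the opening and the grip force at its end, in the units of the state.
- bot.get_obs(): the state, without advancing time (a new reading comes with each control period).
- bot.camera(name): name is "scene" or "top" or "wrist"; returns a dict with "color" (420x560x3 uint8, red, green, blue), "z_map" (420x560 float32, m along the optical axis (not along the pixel's ray), 0 where there is no reading), "K" (3x3 intrinsics, pixels), "eye" and "rotation" of the camera in the world; the wrist camera has in their place "tool_from_camera" (4x4, takes a point from camera to tool coordinates, whose origin is the TCP and whose axes are the flange's). Camera axes: x right, y up, looking along -z (the intrinsics and any distortion apply to the point x, -y, -z); pixel columns grow to the right and rows downward; lengths in m; the calibration is good to about 2 mm. A picture is of the moment at which its call begins: read the wrist's pose just before it.
- bot.sign_off(): hands the job in; it is judged then, once.
Trained networks look in a picture, given as the dict that the camera call returned (one of the last four; its "shot" number tells which), for a name from the list of things; names that differ only in an ending like _2 or _b are one class to them, and where a whole thing is asked for, a point or a joint stands for the part that bears it (a point fixed in the world has none). Each returns a list of dicts, best first, with "conf" (0 to 1); they miss things now and then, are a little off and sometimes report something else, mostly with a low value. They report only what shows in the picture. A call takes as long as a camera call. They do not tell look-alikes from the thing itself.
- bot.search_frame(query, picture): "box" ([centre column, centre row, width, height] in pixels, round what is visible of it).
- bot.outline_of(query, picture): "region" (420x560 bool, what is visible of it) and "box" ([centre column, centre row, width, height] in pixels, round what is visible of it).
- bot.spot_point(query, picture): "xy" ([column, row] in pixels: a listed point, or the origin of a listed thing).
The state is a dict: "clock": time; "q": joint angles; "qvel": joint speeds; "joint_efforts": joint torques, N m; "ee_pos": TCP position; "tcp_rot": TCP orientation; "ft_force": force on the tool from outside, world axes, zero at the start; "moment": the same for the moment, N m; "gripper_width": opening from 0.0 (shut) to 1.0 (fully open); "finger_force": force on a finger pad.
Only numpy, scipy, OpenCV 4.12 (cv2) and the standard library are available. Lean on these libraries where they do the work, as an engineer would, in place of code of your own. Each camera call takes 0.05 s, during which the arm holds its last target. There are 200 camera calls.

TASK

The empty pump dispenser has to be locked for the suitcase. With your fingertips only, press its spring lever down and, while holding it down, push the aluminium lock slide by its tall cross-bar until the slide is fully home and its low tongue keeps the lever down; then let go and move clear. Do not pinch the cross-bar, do not lean on the lever with great force, and leave the other things on the vanity where they stand.

Things in the scene. Friction and masses are not known exactly. Their poses are not given: they have to be found in the camera images.
- dispenser: White plastic pump dispenser, a box 80 (x) x 168 (y) mm with its flat deck 100 mm above the vanity top, fixed on a 90 x 180 mm rubber suction foot. Origin at the centre of its underside, z up. Its own +y is the way the lock slide moves home. The lever lies along y above the deck, the slide bridges it; y and x of the lever and slide below are in this frame.
- press_lever (a joint): Lever travel in m: 0 raised, 0.015 fully down (stop). A level white bar 40 mm wide (x -20 to 20), from y = -42 to 65 mm, a thin spout at its +y end; its flat top is 127 mm above the vanity top raised, 112 mm fully down. Moves straight down against a spring (3 N at first, 10 N fully down), springs back up.
- lever_top (a point): Point on the lever's top face where it is best pressed at first: on its middle line at y = -20 mm of the dispenser, half-way between tongue and cross-bar when the slide is open; moves down with the lever.
- lock_slide (a joint): Travel of the lock slide in m along +y: 0 open (the start, up to 0.006), 0.040 home (stop). About 2 N friction, stays where left, cannot come off. Side arms at x = -30 and 30 mm, 113 mm high, join tongue and cross-bar. With the lever up, its -y end stops the tongue after 8 mm; with the lever 0.010 or more down the tongue passes, and from 0.012 on keeps it down by itself.
- tongue_edge (a point): Leading (+y) edge of the slide's low tongue, at mid thickness: a plate 66 mm wide in x, reaching 20 mm back in y, 6 mm thick, underside 117 mm above the vanity top. It lies at y = -50 mm when the slide is at 0.
- bar_face (a point): Centre of the cross-bar's pushing face, which looks to -y, towards the tongue 60 mm away; the gap between is open from above. At y = 10 mm with the slide at 0, 50 mm at home. The bar is 66 mm long in x, 12 mm thick (to +y of this point), from 131 to 151 mm above the vanity top. Push this face towards +y; fingers on it and on the far face at once count as pinching.
- tin: Round aluminium tin, 66 across, 36 high, close to the dispenser (sizes in mm); loose bystander, not to be disturbed; origin under its centre.
- lipstick: Single closed lipstick standing upright, 21 across, 75 high, close to the dispenser (sizes in mm); loose bystander, not to be disturbed; origin under its centre.
- curler: Steel eyelash curler lying flat, about 125 long, 62 wide, 15 high (sizes in mm); loose bystander, not to be disturbed; origin under its centre.
- mug: Black ceramic mug of pencils, 76 across, pencils up to 155 high (sizes in mm); loose bystander, not to be disturbed; origin under its centre.
- stand: Clear acrylic lipstick stand holding six lipsticks, 90 x 60, 94 high (sizes in mm); loose bystander, not to be disturbed; origin under its centre.
- polish: Small nail polish bottle, 28 across, 62 high (sizes in mm); loose bystander, not to be disturbed; origin under its centre.
- compact: Black powder compact, 75 x 75, 16 high (sizes in mm); loose bystander, not to be disturbed; origin under its centre.
Not all that is in view belongs to the job. What is shaped like the dispenser but blue is not meant.

How it is judged:
On the way, in this order (a step that is already met when the one before it is completed fails the run):
1. the fingers hold the lever down before the slide has moved past it (value of joint press_lever above 0.0098 m and value of joint lock_slide below 0.0105 m and contact force between the fingers and press_lever above 1 N), for 0.1 s.
2. with the fingers still holding the lever, the tongue has passed onto it (value of joint lock_slide above 0.012 m and value of joint press_lever above 0.008 m and contact force between the fingers and press_lever above 0.5 N), for 0.05 s.
At the end, for the whole second after the job is handed in: The lock slide is home (joint at least 0.035 of 0.040 m), the lever is kept down by the tongue alone (at least 0.008 m) and both are at rest (value of joint lock_slide above 0.035 m and value of joint press_lever above 0.008 m and velocity of joint lock_slide between -0.01 and 0.01 m/s and velocity of joint press_lever between -0.01 and 0.01 m/s); the robot touches nothing.
It fails at once if the lever is pressed with more than 60 N (contact force between the fingers and press_lever above 60 N).
It fails at once if the cross-bar is pinched (fingers on both of its faces) (contact force between the fingers and lock_slide_c7 above 1 N and contact force between the fingers and lock_slide_c8 above 1 N).
It fails at once if a bystander is lifted, carried or pushed more than 15 mm (distance of any of tin, lipstick, curler, mug, stand, polish, compact from where it was at the start of the episode above 0.015 m).
It fails at once if a bystander is tipped over (angle between any of tin, lipstick, curler, mug, stand, polish, compact's own z axis and vertical above 0.3 rad).
It also fails if it takes over 38 s, if anything falls off the work surface, if the arm or the gripper's body presses on something with over 40 N, if the wrist force passes 120 N, or if a joint passes its speed limit or range.

## Working session

There is one attempt and no reset: what is moved stays moved. The work goes in short steps, Python scripts to look and compute and a shell command to move; the robot and the scene stay as the last step left them, time stands still between calls to the robot, and variables do not carry over. Pictures are saved under pics/ and viewed, at most 10 in all, crops included, and the job is handed in when it is done.

```bash
mkdir -p pics; cat > h.py <<'E'
import numpy as np, cv2
from scipy.spatial.transform import Rotation as R
from cell import bot
def pts(p,uv,tool=None):
    """pixel(s)->world using z_map"""
    out=[]
    for u,v in uv:
        u0,v0=int(round(u)),int(round(v)); w=p["z_map"][max(v0-1,0):v0+2,max(u0-1,0):u0+2]; w=w[w>0]
        z=np.median(w) if w.size else np.nan
        out.append(back(p,u,v,z,tool))
    return np.array(out)
def back(p,u,v,z,tool=None):
    K=p["K"]; c=np.array([(u-K[0,2])/K[0,0]*z,-(v-K[1,2])/K[1,1]*z,-z])
    if "eye" in p: return np.array(p["rotation"])@c+np.array(p["eye"])
    T=np.array(p["tool_from_camera"]); t=T[:3,:3]@c+T[:3,3]
    return R.from_rotvec(tool["tcp_rot"]).as_matrix()@t+np.array(tool["ee_pos"])
def cloud(p,mask,tool=None):
    v,u=np.nonzero(mask&(p["z_map"]>0)); return np.array([back(p,a,b,p["z_map"][b,a],tool) for a,b in zip(u,v)]), np.c_[u,v]
def save(p,n): cv2.imwrite(f"pics/{n}.png",p["color"][:,:,::-1])
E
python3 - <<'E'
from h import *
np.set_printoptions(precision=3,suppress=True)
o=bot.get_obs(); print(o, bot.grip_point_offset)
ims=[]
for n in("scene","top"):
    p=bot.camera(n); save(p,n+"0"); 
    for q in("dispenser","lever_top","bar_face","tongue_edge","tin","lipstick","mug","stand","polish","curler","compact"):
        for r in bot.spot_point(q,p)[:2]: print(n,q,round(r["conf"],2),np.round(r["xy"],1),pts(p,[r["xy"]])[0])
    ims.append(p["color"][:,:,::-1])
cv2.imwrite("pics/both.png",cv2.resize(np.vstack(ims),(400*560//420*1,600)) if 0 else cv2.resize(np.hstack(ims),(800,300)))
E
```

```text
{'clock': 0.0, 'q': array([-1.294,  0.537, -0.004,  1.539,  0.003,  1.067, -0.071]), 'qvel': array([-0.001,  0.001, -0.001,  0.003,  0.001, -0.001, -0.002]), 'joint_efforts': array([ -0.001, -58.339,   1.049, -25.911,   0.012,   0.009,   0.   ]), 'ee_pos': array([0.218, 0.612, 0.23 ]), 'tcp_rot': array([-0.536, -3.095,  0.003]), 'ft_force': array([ 0.661, -0.419,  0.082]), 'moment': array([-0.032, -0.031, -0.031]), 'finger_force': 0.0, 'gripper_width': 0.9962633522527037} 0.0187
scene dispenser 0.97 [193.4 252.3] [-0.107 -1.636 -0.822]
scene dispenser 0.79 [293.7 253.9] [ 0.109 -1.419 -0.606]
scene lever_top 0.86 [179.9 211.6] [-0.031 -1.559 -0.746]
scene lever_top 0.79 [286.7 216.8] [ 0.199 -1.33  -0.516]
scene bar_face 0.91 [190.8 202.3] [-0.001 -1.529 -0.716]
scene bar_face 0.87 [299.5 205.5] [ 0.228 -1.3   -0.487]
scene tongue_edge 0.91 [171.6 222.4] [-0.023 -1.552 -0.738]
scene tongue_edge 0.82 [279.5 219.6] [ 0.188 -1.341 -0.527]
scene tin 0.61 [316.1 276.7] [ 0.205 -1.324 -0.51 ]
scene tin 0.3 [296.6 205.9] [ 0.201 -1.328 -0.514]
scene lipstick 0.53 [293.3 253.2] [ 0.113 -1.41
[... 445 characters left out ...]
lever_top 0.62 [362.4 223.5] [2.529 2.255 3.77 ]
top bar_face 0.7 [258.3 195.4] [2.455 2.181 3.696]
top bar_face 0.7 [353.2 222.4] [2.489 2.215 3.73 ]
top tongue_edge 0.9 [278.8 194.9] [2.508 2.234 3.748]
top tongue_edge 0.77 [369.8 216.5] [2.578 2.304 3.818]
top tin 0.98 [254.6 175.1] [2.641 2.367 3.881]
top lipstick 0.4 [276.1 230.4] [2.687 2.413 3.928]
top mug 0.73 [421.4 260.7] [2.608 2.334 3.849]
top mug 0.26 [255.9 172.3] [2.645 2.371 3.885]
top stand 0.68 [128.6 247. ] [2.524 2.25  3.764]
top stand 0.53 [410.  199.1] [2.692 2.418 3.933]
top polish 0.66 [408.2 201.2] [2.707 2.433 3.947]
top curler 0.56 [268.5 262.3] [2.65  2.376 3.891]
top compact 0.73 [148.1 201.4] [2.613 2.339 3.853]
```

View pics/top0.png

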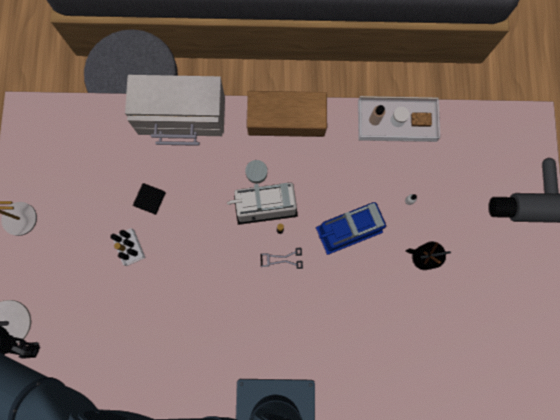

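View pics/scene0.png

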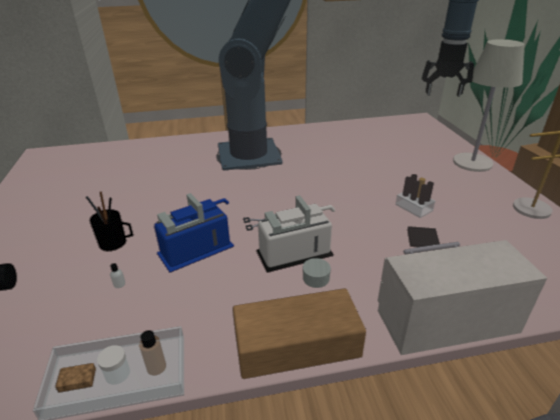

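The white dispenser is at about (265,203) in top, with its spout to the left (world +y). The tin touches its upper side and the lipstick is just below it. The blue one is the look-alike. "rotation" is a rotation vector, so I'll fix that and measure the white one.

```bash
sed -i 's/np.array(p\["rotation"\])@c/(R.from_rotvec(p["rotation"]).as_matrix() if np.size(p["rotation"])==3 else np.array(p["rotation"]))@c/' h.py
python3 - <<'E'
from h import *
np.set_printoptions(precision=3,suppress=True)
p=bot.camera("top"); print(p["rotation"],p["eye"])
for q in("lever_top","bar_face","tongue_edge","tin","lipstick","mug","stand","polish","curler"):
    for r in bot.spot_point(q,p)[:2]: print(q,round(r["conf"],2),np.round(r["xy"],1),pts(p,[r["xy"]])[0])
m=np.zeros((420,560),bool); m[170:235,225:305]=1
P,uv=cloud(p,m)
for lo,hi in((.09,.106),(.11,.122),(.122,.131),(.14,.16)):
    k=(P[:,2]>lo)&(P[:,2]<hi); Q=P[k]
    if len(Q)>3:
        r=cv2.minAreaRect(Q[:,:2].astype(np.float32)*1000); print(lo,hi,len(Q),Q.mean(0),r)
o=bot.get_obs(); M=R.from_rotvec(o["tcp_rot"]).as_matrix(); print(M, o["clock"])
E
```

```text
[ 0.142 -0.155 -1.548] [0.288 0.014 1.528]
lever_top 0.9 [360.5 223.5] [ 0.53  -0.223  0.126]
lever_top 0.62 [273.3 194.9] [0.605 0.014 0.127]
bar_face 0.74 [353.4 223.4] [ 0.526 -0.2    0.151]
bar_face 0.55 [258.4 196.2] [0.595 0.054 0.15 ]
tongue_edge 0.91 [279.  194.6] [ 0.606 -0.001  0.128]
tongue_edge 0.69 [128.1 245.5] [0.467 0.419 0.058]
tin 0.93 [252.3 172.5] [0.691 0.077 0.038]
lipstick 0.47 [278.1 231.5] [ 0.519 -0.001  0.029]
mug 0.81 [424.4 261.6] [ 0.441 -0.426  0.013]
mug 0.63 [128. 244.] [0.468 0.412 0.086]
stand 0.66 [425.6 259.7] [ 0.445 -0.426  0.028]
stand 0.59 [128.6 249.3] [0.452 0.408 0.093]
polish 0.75 [148.3 200.1] [0.607 0.381 0.017]
polish 0.64 [407.3 201.7] [ 0.616 -0.38   0.022]
curler 0.54 [264.4 258.6] [0.443 0.037 0.001]
curler 0.3 [281.5 194. ] [ 0.609 -0.008  0.121]
0.09 0.106 714 [0.59  0.04  0.099] ((599.2747802734375, 37.74467468261719), (81.42430877685547, 167.91749572753906), 8.951041221618652)
0.11 0.122 216 [0.601 0.022 0.117] ((595.5953979492188, 57.000247955322266), (67.21394348144531, 171.10098266601562), 9.769908905029297)
0.122 0.131 578 [0.598 0.041 0.126] ((598.2642822265625, 53.97933578491211), (67.04724884033203, 163.9281005859375), 7.622763633728027)
0.14 0.16 109 [0.596 0.058 0.151] ((596.4589233398438, 58.02323532104492), (66.65052795410156, 11.635700225830078), 8.424476623535156)
[[-0.942  0.336  0.   ]
 [ 0.336  0.942 -0.   ]
 [-0.     0.    -1.   ]] 1.7
```

```bash
cat > go.py <<'E'
from h import *
import sys
np.set_printoptions(precision=4,suppress=True)
# disp frame
C=np.array([.599,.038,0]); a=np.deg2rad(8.7)
if len(sys.argv)>1 and sys.argv[1]!="-": C=np.array([float(sys.argv[1]),float(sys.argv[2]),0]); a=np.deg2rad(float(sys.argv[3]))
D=R.from_euler('z',a).as_matrix()
def report(local):
    o=bot.get_obs(); M=R.from_rotvec(o["tcp_rot"]).as_matrix()
    print("clock",o["clock"],"tcp",o["ee_pos"],"tcp in disp mm",1000*(D.T@(o["ee_pos"]-C)),"F",o["ft_force"])
    t=C+D@np.array(local); print("rows xyz to",local,M.T@(t-o["ee_pos"])/.3)
    Y=M[:,1]; e=(np.arctan2(D[1,0],D[0,0])-np.arctan2(Y[1],Y[0])+np.pi/2)%np.pi-np.pi/2
    print("turn units",-e/2, "unit disp+y in tool (per mm, units)",M.T@D[:,1]/300)
if __name__=="__main__": report([0,-.0155,.18])
E
python3 -m creep '[[-0.16,-0.12,0,0.09],[-0.33,-0.25,0,0.18],[-0.5,-0.38,0,0.27],[-0.66,-0.5,0,0.36],[-0.82,-0.63,0,0.45]]' -1 20; python3 go.py
```

```text
clock: 2.33
ee_pos: [0.3876, 0.3501, 0.2316]
tcp_rot: [1.836, 2.549, 0.002]
ft_force: [0.2, 1.0, -0.1]
gripper_width: 0.002
finger_force: 0.0
clock 2.325 tcp [0.3876 0.3501 0.2316] tcp in disp mm [-161.7828  340.4618  231.6456] F [ 0.1774  0.9616 -0.146 ]
rows xyz to [0, -0.0155, 0.18] [-1.2609  0.3302  0.1718]
turn units 0.08514939937336297 unit disp+y in tool (per mm, units) [0.0033 0.0006 0.    ]
```

```bash
python3 -m creep '[[-0.2,0.05,0,0.08],[-0.4,0.1,0,0.08],[-0.6,0.15,0,0.08],[-0.8,0.21,0,0.08],[-1.0,0.26,0,0.08]]'; python3 go.py
```

```text
clock: 2.95
ee_pos: [0.5582, 0.0914, 0.2316]
tcp_rot: [2.026, 2.4, 0.002]
ft_force: [0.6, 1.0, 0.7]
gripper_width: -0.005
finger_force: 0.0
clock 2.95 tcp [0.5582 0.0914 0.2316] tcp in disp mm [-32.2478  58.987  231.6128] F [0.6413 0.9666 0.6742]
rows xyz to [0, -0.0155, 0.18] [-0.2501  0.1031  0.172 ]
turn units 0.008386715757246699 unit disp+y in tool (per mm, units) [0.0033 0.0001 0.    ]
```

```bash
python3 -m creep '[[-0.12,0.05,0,0.008],[-0.25,0.1,0,0.008],[-0.25,0.1,0,0.008],[-0.25,0.1,0,0.008],[-0.25,0.1,0,0.008]]'; python3 - <<'E'
from go import *
o=bot.get_obs(); p=bot.camera("wrist"); save(p,"w1")
for q in("lever_top","bar_face","tongue_edge"):
    for r in bot.spot_point(q,p)[:2]: print(q,round(r["conf"],2),np.round(r["xy"],1),1000*(D.T@(pts(p,[r["xy"]],o)[0]-C)))
P,uv=cloud(p,np.ones((420,560),bool),o)
for lo,hi in((.094,.105),(.122,.13),(.145,.158)):
    k=(P[:,2]>lo)&(P[:,2]<hi); L=(P[k]-C)@D*1000; s=(abs(L[:,0])<45)&(abs(L[:,1])<90); L=L[s]
    print(lo,len(L),np.median(L[:,2]) if len(L) else 0, len(L)>5 and cv2.minAreaRect(L[:,:2].astype(np.float32)))
report([0,-.0155,.135])
E
```

```text
clock: 3.58
ee_pos: [0.5987, 0.0256, 0.2312]
tcp_rot: [-2.043, -2.385, -0.001]
ft_force: [0.5, 0.3, 0.1]
gripper_width: -0.004
finger_force: 0.0
lever_top 0.87 [287.9 220.2] [  2.952  -20.7608 127.3629]
bar_face 0.95 [291.1 180.8] [  4.4126  13.9216 150.2315]
tongue_edge 0.95 [290.5 250.6] [  5.173  -46.9012 122.5311]
0.094 6758 99.42842810635064 ((2.9968414306640625, -0.05101776123046875), (78.697998046875, 165.0166778564453), 0.12892916798591614)
0.122 9444 126.40542603850872 ((3.1637840270996094, 11.580474853515625), (156.68592834472656, 66.01248168945312), 89.8874282836914)
0.145 2141 150.65860164577845 ((3.116670608520508, 19.692996978759766), (66.14741516113281, 12.204776763916016), 0.09814813733100891)
clock 3.775 tcp [0.5989 0.0248 0.2314] tcp in disp mm [ -2.0804 -13.0798 231.3706] F [-0.3411 -0.4677  0.0227]
rows xyz to [0, -0.0155, 0.135] [-0.0082  0.0069  0.3212]
turn units 0.0007243376707228855 unit disp+y in tool (per mm, units) [0.0033 0.     0.    ]
```

View pics/w1.png

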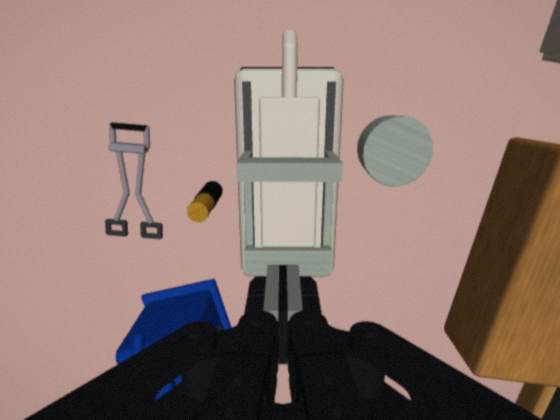

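Wrist view: the cross-bar at row 168, tongue at row 262, and the fingertips aligned with the lever centre line (cols 270–300). The measured bar face is at y≈13.6, tongue edge at about -46.4, and the dispenser is +3 mm in x. I'll descend to just above the lever.

```bash
python3 -m creep '[[-0.011,0.014,0.1,0],[-0.011,0.014,0.2,0],[-0.011,0.014,0.3,0],[-0.011,0.014,0.32,0],[-0.011,0.014,0.32,0]]'; python3 go.py
```

```text
clock: 4.4
ee_pos: [0.604, 0.0214, 0.1358]
tcp_rot: [2.046, 2.384, 0.0]
ft_force: [0.4, -0.5, -0.2]
gripper_width: 0.001
finger_force: 0.0
clock 4.4 tcp [0.604  0.0214 0.1358] tcp in disp mm [  2.459  -17.1977 135.7698] F [ 0.4144 -0.4824 -0.1555]
rows xyz to [0, -0.0155, 0.18] [ 0.0056 -0.0082 -0.1474]
turn units 0.00017307160090063167 unit disp+y in tool (per mm, units) [ 0.0033  0.     -0.    ]
```

```bash
python3 -m creep '[[0,0,0.02,0],[0,0,0.04,0],[0,0,0.055,0],[0,0,0.07,0],[0,0,0.074,0]]'; python3 go.py
```

```text
clock: 5.03
ee_pos: [0.6048, 0.0214, 0.114]
tcp_rot: [2.046, 2.383, 0.003]
ft_force: [-0.5, 0.3, 8.7]
gripper_width: -0.004
finger_force: 4.2
clock 5.025 tcp [0.6048 0.0214 0.114 ] tcp in disp mm [  3.2083 -17.3319 113.9535] F [-0.4684  0.3093  8.7069]
rows xyz to [0, -0.0155, 0.18] [ 0.0061 -0.0102 -0.2202]
turn units 6.918960246538042e-05 unit disp+y in tool (per mm, units) [0.0033 0.     0.    ]
```

```bash
python3 -m creep '[[0,0,0.002,0],[0.015,0,0.002,0],[0.03,0,0.002,0],[0.045,0,0.002,0],[0.06,0,0.002,0]]'; python3 go.py
```

```text
clock: 5.65
ee_pos: [0.603, 0.0356, 0.114]
tcp_rot: [2.046, 2.377, 0.0]
ft_force: [0.1, -6.1, 9.0]
gripper_width: 0.004
finger_force: 4.2
clock 5.65 tcp [0.603  0.0356 0.114 ] tcp in disp mm [  3.5959  -2.9362 114.0291] F [ 0.0723 -6.1383  9.0305]
rows xyz to [0, -0.0155, 0.18] [-0.0428 -0.0111 -0.2198]
turn units -0.0011167116599085647 unit disp+y in tool (per mm, units) [ 0.0033 -0.     -0.    ]
```

```bash
python3 -m creep '[[0.015,0,0.002,0],[0.03,0,0.002,0],[0.045,0,0.002,0],[0.06,0,0.002,0],[0.06,0,0.002,0]]'; python3 - <<'E'
from go import *
o=bot.get_obs(); p=bot.camera("wrist"); save(p,"w2")
P,uv=cloud(p,np.ones((420,560),bool),o)
L=(P-C)@D*1000
for lo,hi in((145,158),(105,114),(114,119),(119,125)):
    k=(L[:,2]>lo)&(L[:,2]<hi)&(abs(L[:,0]-3)<36)&(L[:,1]>-85)&(L[:,1]<90); Q=L[k]
    if len(Q)>5: print(lo,len(Q),np.median(Q[:,2]),np.percentile(Q[:,1],[2,50,98]))
report([0,.03,.115])
E
```

```text
clock: 6.28
ee_pos: [0.6003, 0.0535, 0.1134]
tcp_rot: [2.045, 2.377, 0.0]
ft_force: [0.3, -5.6, 8.7]
gripper_width: 0.0
finger_force: 4.6
145 9448 150.60977512924475 [11.9086 31.9913 38.0093]
105 10343 112.66291764175179 [-9.7293 49.5033 86.9815]
114 522 114.48305441374497 [-35.0279  37.7082  62.2578]
119 551 122.3737799292983 [-43.4597 -34.1846  38.0464]
clock 6.325 tcp [0.6003 0.0534 0.1134] tcp in disp mm [  3.6166  15.0382 113.4009] F [ 0.9366 -5.9925  8.4397]
rows xyz to [0, 0.03, 0.115] [ 0.0498 -0.0121 -0.0056]
turn units -0.001082677755100625 unit disp+y in tool (per mm, units) [ 0.0033 -0.     -0.    ]
```

View pics/w2.png

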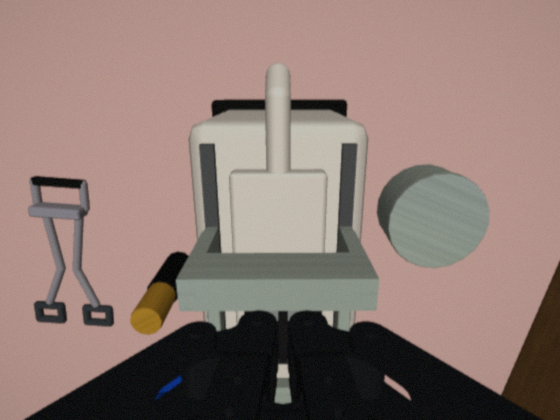

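The bar's far edge is at y≈38, so the slide is at about 16 mm and the tongue is on the lever. I'll push on home.

```bash
python3 -m creep '[[0.02,0,0.002,0],[0.04,0,0.002,0],[0.06,0,0.002,0],[0.08,0,0.002,0],[0.09,0,0.002,0]]'; python3 go.py
```

```text
clock: 6.95
ee_pos: [0.5968, 0.0769, 0.113]
tcp_rot: [2.046, 2.373, -0.003]
ft_force: [2.1, -16.3, 9.6]
gripper_width: 0.004
finger_force: 11.5
clock 6.95 tcp [0.5968 0.0769 0.113 ] tcp in disp mm [  3.6982  38.8102 113.0029] F [  2.1067 -16.2915   9.5514]
rows xyz to [0, -0.0155, 0.18] [-0.1828 -0.0107 -0.222 ]
turn units -0.0020076698205597765 unit disp+y in tool (per mm, units) [ 0.0033 -0.     -0.    ]
```

The TCP stopped at y=38.8 with the push force risen to 16 N, so the slide is home. Next I back off the bar a little and lift clear.

```bash
python3 -m creep '[[-0.02,0,0,0],[-0.05,0,0,0],[-0.05,0,-0.04,0],[-0.05,0,-0.15,0],[-0.05,0,-0.3,0]]'; python3 -m creep '[[-0.1,0,-0.1,0],[-0.1,0,-0.1,0],[-0.1,0,-0.1,0],[-0.1,0,-0.1,0],[-0.1,0,-0.1,0]]';python3 - <<'E'
from go import *
o=bot.get_obs(); p=bot.camera("wrist"); save(p,"w3"); 
P,uv=cloud(p,np.ones((420,560),bool),o)
L=(P-C)@D*1000
for lo,hi in((145,158),(108,116),(119,125)):
    k=(L[:,2]>lo)&(L[:,2]<hi)&(abs(L[:,0]-3)<(15 if lo==108 else 36))&(L[:,1]>-85)&(L[:,1]<90); Q=L[k]
    if len(Q)>5: print(lo,len(Q),np.median(Q[:,2]),np.percentile(Q[:,1],[2,50,98]))
report([0,0,.2])
E
```

```text
clock: 7.58
ee_pos: [0.5952, 0.0685, 0.2012]
tcp_rot: [-2.045, -2.382, 0.004]
ft_force: [1.0, 0.3, 0.4]
gripper_width: 0.001
finger_force: 0.0
clock: 8.2
ee_pos: [0.6005, 0.0398, 0.2304]
tcp_rot: [-2.044, -2.384, 0.002]
ft_force: [0.4, -0.2, -0.1]
gripper_width: -0.0
finger_force: 0.0
145 2285 150.7215231700912 [49.5848 55.6041 61.1053]
108 1005 115.43945451297209 [-41.2875  64.1025  88.7781]
119 2408 122.65855092816345 [-30.6371 -20.1259 -10.7277]
clock 8.25 tcp [0.6006 0.0396 0.2306] tcp in disp mm [  1.8581   1.3326 230.5995] F [-0.0901  0.2913  0.382 ]
rows xyz to [0, 0, 0.2] [-0.0044 -0.0061  0.102 ]
turn units 0.0005102313319522711 unit disp+y in tool (per mm, units) [0.0033 0.     0.    ]
```

View pics/w3.png

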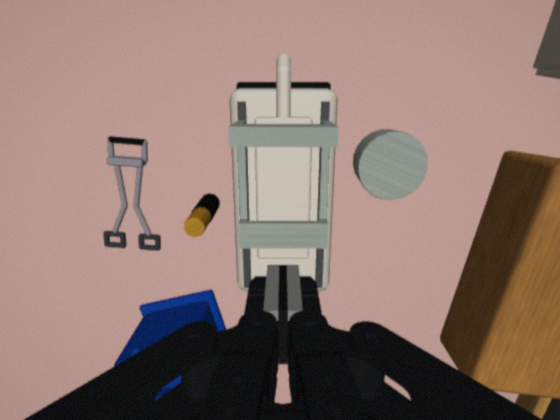

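The bar (row 135) is at y≈49.6 and the tongue (row 235) edge is at about -10.7, over the lever. The lever is held down, the bystanders are unmoved and the arm is clear.

```bash
python3 -c "from cell import bot; print(bot.sign_off())"
```

```text
the job is handed in; nothing more can be done
None
```

The white dispenser is locked and the job is handed in: the slide is home, about 39–40 mm of its 40 mm, the tongue is holding the lever down, and the arm is clear with nothing else visibly disturbed; the sign-off returned no verdict.

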